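Hold a sample paddle in the reader's window

TASK

Slide the open catch tray along the bench, without lifting it, into the reader's bay until it is fully home against the stop bar at the back. Then take the flat-bladed sample paddle from its stand and lower its blade upright through the slotted window in the reader's top, so that the tip is inside the tray, below its rim but not touching it, and the handle stays clear above the window. Finish while holding the paddle steady there, without letting go, and leave the other things on the bench as they are.

Things in the scene. Friction and masses are not known exactly. Their poses are not given: they have to be found in the camera images.
- reader: Fixed bench reader: a bridge with a white top plate 190 (x) x 80 (y) x 10 mm, its top 105 mm above the bench, on two grey panels with inner faces at x = -85 and +85 mm; a grey housing (65 x 105 x 103 mm) stands against the +x panel. Origin: on the bench straight below the middle of the window; z up. The bay under the plate is open on the +y side; the tray enters it towards -y.
- window (a point): Middle of the window, level with the plate's top (105 mm above the bench). The window is a slot right through the 10 mm plate, 10 mm wide along the reader's x and 32 mm long along its y, with a 2 mm chamfer at the top. Axes as the reader's.
- stop (a point): Middle of the front face of the stop bar across the back of the bay, at x = 0, y = -50 mm in the reader's frame, 15 mm above the bench; the bar is 170 mm long and 30 mm high.
- tray: Loose open steel tray 130 (x) x 150 (y) x 50 mm high, walls and floor 5 mm, about 0.45 kg. Origin: centre of its underside. Starts on the reader's +y side, 105 to 145 mm short of home, up to 15 mm to one side, turned up to 0.15 rad. Home: touching the stop bar, origin at y = +25 mm, x near 0 in the reader's frame; its +y wall then stands 60 mm out from the plate's edge.
- paddle: Loose upright paddle, 145 mm tall, 0.1 kg: flat aluminium blade 8 (x) x 30 (y) x 100 mm, last 4 mm stepped to 5 x 26 mm; grey ribbed handle 14 (x) x 36 (y) mm at z = 100 to 145 mm, gripped across its 14 mm. Origin: centre of the blade's bottom end (tip), z up to the handle. The blade fits the window with 2 mm to spare with x, y along the reader's (either way round); the handle does not pass.
- paddle_stand: Fixed grey block 70 x 70 x 60 mm holding the paddle upright in a slot (11 x 33 mm) 50 mm deep; the paddle's tip stands 10 mm above the bench. Origin: centre of its underside. Its x and y axes are those of the paddle at the start.
- probe: Bystander: loose round probe standing upright in the other block (of the same size): rod 10 mm in diameter, round handle 20 mm in diameter, 145 mm tall. Origin: tip. Its stand may be in either of two places, the paddle's in the other. Leave it alone.
- reagent_jar: Bystander: jar 56 mm in diameter, 85 mm high. Origin: centre of the underside.
- small_jar: Bystander: amber jar 50 mm in diameter, 65 mm high. Origin: centre of the underside.
- beaker: Bystander: glass beaker 70 mm in diameter, 85 mm high. Origin: centre of the underside.
- pen: Bystander: pen 14 x 136 x 11 mm, lying along its y axis. Origin: centre of the underside.
Not all that is in view belongs to the job. Of the things that look like the tray, the larger one is meant.

How it is judged (in metres and radians):
On the way, in this order (a step that is already met when the one before it is completed fails the run):
1. the tray is home against the stop bar in the bay (y of tray in the frame of reader between 0.01 and 0.035 m and x of tray in the frame of reader between -0.025 and 0.025 m and angle between the y axis of tray and the y axis of reader, either way round below 0.12 rad and height (world z) of tray below 0.006 m), for 0.2 s.
2. the blade has entered the window from above, upright, held by the gripper (x of paddle in the frame of reader between -0.007 and 0.007 m and y of paddle in the frame of reader between -0.007 and 0.007 m and z of paddle in the frame of reader between 0.009 and 0.093 m and contact force between the fingers and paddle above 2 N and angle between paddle's own z axis and vertical below 0.1 rad), for 0.1 s.
At the end, for the whole second after the job is handed in: Tray flat in the bay, within 10 mm of the stop bar, 25 mm of the middle and 0.12 rad of square; paddle at rest, upright within 0.08 rad, held by the fingers (over 2 N), its tip within 7 mm of the window's middle and 9 to 50 mm above the bench, not touching the tray (under 0.3 N) (all of step 1 and x of paddle in the frame of reader between -0.007 and 0.007 m and y of paddle in the frame of reader between -0.007 and 0.007 m and z of paddle in the frame of reader between 0.009 and 0.05 m and angle between paddle's own z axis and vertical below 0.08 rad and contact force between the fingers and paddle above 2 N and contact force between paddle and tray below 0.3 N and linear speed of each of paddle, tray below 0.02 m/s); the arm keeps its last pose, push and grip.
It fails at once if the tray is lifted or tipped (height (world z) of tray above 0.015 m or angle between tray's own z axis and vertical above 0.2 rad).
It fails at once if a bystander is moved more than 30 mm (the probe 20 mm) (distance of probe from where it was at the start of the episode above 0.02 m or distance of any of reagent_jar, small_jar, beaker, pen from where it was at the start of the episode above 0.03 m).
It also fails if it takes over 67 s, if anything falls off the work surface, if the arm or the gripper's body presses on something with over 40 N, if the wrist force passes 120 N, or if a joint passes its speed limit or range.

ROBOT

A 6-joint arm with a two-finger parallel gripper is mounted at the origin on the work surface. World frame = base frame: x ahead of the robot, y to its left, z up, the work surface at z = 0. Lengths are in m, angles in degrees, forces in N, time in s.
With the tool pointing down it reaches from about 0.25 to 0.725 m from the base axis. Payload 9.7 kg.
Tool frame: the origin (TCP) lies at the very end of the fingers, on their centre line; the grasp point (between the pads) lies grasp_offset behind it (grasp_offset is the distance from the TCP to the grasp point, in m); z points along the fingers, y is the line along which they close (so a half turn about z gives the same grasp; the last joint's range is limited). The gripper opens to 85 mm and grips with 20 to 120 N. Pads are 22 mm wide; open, the fingers measure 114 mm over their backs; the gripper's body (76 mm by 85 mm) begins 54 mm behind the grasp point. The pads swing forward as they close: fully open they stand 13 mm farther back than shut.
Start: joints at [-74.026, 4.979, 10.078, 95.1, 0, 90], TCP at [0.151, -0.529, 0.198] pointing down, gripper open.
Joint ranges: [-179.16, 179.16], [-48.56, 103.87], [-65.8, 70.77], [-126.05, 130.52], [-82.76, 87.17], [-180, 180]. Speed limits (degrees/s): [127.2, 127.2, 147.25, 180, 180, 180].

INTERFACE

Orientations are given as [roll, pitch, yaw] about the fixed x, y, z axes, in that order (R = Rz(yaw) Ry(pitch) Rx(roll)).
In Python, from workcell import get_obs, camera, calibration, job_done, recognise, cut_out, mark_of, grasp_offset gives the robot as it stands.
- The arm moves only by the tool servo_tool, never from a script. Its argument "moves" is a list of rows, each a list of 3 entries, a list of its own where there are three numbers: the turn, a rotation vector about the tool's x, y, z in degrees, then the shift along the tool's x, y, z in m, then the opening in per cent of the stroke, from 0 (shut) to 100 (fully open). In form: [[[ax, ay, az], [x, y, z], claw], ...]. A call has 1 to 12 rows; each row shifts and turns the commanded pose from where the row before left it, along the tool's axes as they then stand; what a row does not reach is not made up. A row lasts 1/10 s, in which the tool goes at most 50 mm and 8.59 degrees, less where a joint would pass 70% of its speed; a pose out of reach is approached as far as the arm can. A call is refused whole if a number of a shift passes 0.05 or a number of a turn 8.59, either way. A call with a gripper value outside its range is refused whole. The fingers move at their own pace and stop on an object; "force" is the grip in N (left out, the last holds). Time passes only in rows, so rows that do not move let the fingers close. It gives the time, the measured TCP pose, the force, the opening and the grip force at its end, in the units of the state.
- get_obs(): the state, without advancing time (a new reading comes with each control period).
- camera(name): name is "scene" or "top" or "wrist"; returns (picture, depth): 400x640x3 uint8, red, green, blue; 400x640 float32, m along the optical axis (not along the pixel's ray), 0 where there is no reading.
- calibration(name): a dict with "camera_matrix" (3x3 intrinsics, pixels), "R" (3x3) and "t" (3): a world point X has camera coordinates R X + t. Camera axes: x right, y down, z forward; pixel columns grow to the right and rows downward; lengths in m; the calibration is good to about 2 mm. A picture is of the moment at which its call begins: read the wrist's pose just before it. calibration takes no time and is no camera call; for the wrist camera it gives the pose at the moment of the call.
- job_done(): hands the job in; it is judged then, once.
Trained networks look in the newest picture that a camera, given by its name, has taken for a name from the list of things; names that differ only in an ending like _2 or _b are one class to them, and where a whole thing is asked for, a point or a joint stands for the part that bears it (a point fixed in the world has none). Each returns a list of dicts, best first, with "score" (0 to 1); they miss things now and then, are a little off and sometimes report something else, mostly with a low value. They report only what shows in the picture. A call takes as long as a camera call. They do not tell look-alikes from the thing itself.
- recognise(name, camera): "xyz" ([x, y, z] in m, in the coordinates of the camera as it stood for that picture, good to about 4 mm: the middle of the surface that is visible of it).
- cut_out(name, camera): "mask" (400x640 bool, what is visible of it).
- mark_of(name, camera): "xyz" ([x, y, z] in m, in the coordinates of the camera as it stood for that picture, good to about 4 mm: a listed point, or the origin of a listed thing).
The state is a dict: "time": time; "q": joint angles; "qd": joint speeds; "joint_efforts": joint torques, N m; "ee_pos": TCP position; "tcp_rot": TCP orientation; "wrist_force": force on the tool from outside, world axes, zero at the start; "torque": the same for the moment, N m; "opening": finger opening in m; "grasp_force": force on a finger pad.
Only numpy, scipy, OpenCV 4.12 (cv2) and the standard library are available. Lean on these libraries where they do the work, as an engineer would, in place of code of your own. Each camera call takes 0.05 s, during which the arm holds its last target. There are 200 camera calls.

## Working session

There is one attempt and no reset: what is moved stays moved. The work goes in short steps, Python scripts to look and compute and a tool call to move; the robot and the scene stay as the last step left them, time stands still between calls to the robot, and variables do not carry over. Pictures are saved under pics/ and viewed, at most 10 in all, crops included, and the job is handed in when it is done.

Besides the shell and the picture viewer there is one more tool, called after ">>>" as a command line: name --argument value ..., lists and objects as JSON in quotes. servo_tool: Moves the arm, as the interface text tells. Its arguments: {"type":"object","properties":{"moves":{"type":"array"},"force":{"type":"number"}},"required":["moves"]}

```bash
ls; mkdir -p pics; cat > h.py <<'E'
import numpy as np, cv2
from workcell import *
def w(cal,p): return np.array(cal["R"]).T@(np.array(p)-np.array(cal["t"]))
def cloud(cal,depth,mask=None):
    K=np.array(cal["camera_matrix"]); v,u=np.nonzero((depth>0)&(mask if mask is not None else True))
    z=depth[v,u]; P=np.stack([(u-K[0,2])*z/K[0,0],(v-K[1,2])*z/K[1,1],z],1)
    return (P-np.array(cal["t"]))@np.array(cal["R"]),v,u
def save(n,p): cv2.imwrite("pics/"+n,p[...,::-1])
E
python3 - <<'E'
from h import *
print(get_obs()); print(grasp_offset)
for c in ["top","scene"]:
    cal=calibration(c); p,d=camera(c); save(c+"0.png",p); np.savez(c+"0.npz",p=p,d=d)
    print(c,"cam at",w(cal,[0,0,0]).round(3))
    for n in ["reader","window","stop","tray","paddle","paddle_stand","probe","reagent_jar","small_jar","beaker","pen"]:
        K=np.array(cal["camera_matrix"])
        for r in mark_of(n,c)[:3]:
            q=K@np.array(r["xyz"]); print(n,round(r["score"],2),w(cal,r["xyz"]).round(3),(q[:2]/q[2]).round())
E
```

```text
pics
{'time': 0.0, 'q': array([-7.40260570e+01,  5.01195586e+00,  1.00333892e+01,  9.50993133e+01,
        1.63926626e-03,  9.00014272e+01]), 'qd': array([ 0.04829486,  0.00329603, -0.03416441,  0.04241648, -0.0122539 ,
        0.01346834]), 'joint_efforts': array([-2.43595105e-04, -5.20380592e+01,  4.64814699e+01,  1.60084834e-02,
        5.98968904e-05,  2.67816830e-06]), 'ee_pos': array([ 0.15129244, -0.52849346,  0.19776535]), 'tcp_rot': array([-1.79922120e+02, -1.63732477e-03,  1.59725135e+01]), 'wrist_force': array([-0.32313544, -0.08665438,  0.21402674]), 'torque': array([-0.01018973, -0.02884435, -0.00560316]), 'grasp_force': 0.0, 'opening': 0.08523568088173433}
0.0187
top cam at [ 0.306 -0.088  1.265]
reader 0.95 [ 0.544  0.058 -0.002] [267. 213.]
window 0.89 [0.544 0.056 0.105] [264. 207.]
window 0.39 [ 0.542  0.058 -0.001] [267. 214.]
stop 0.62 [0.541 0.006 0.016] [283. 212.]
stop 0.53 [ 0.745  0.212 -0.002] [219. 155.]
tray 0.94 [0.526 0.204 0.002] [221. 221.]
tray 0.58 [0.353 0.131 0.002] [245. 275.]
paddle 0.51 [ 0.41  -0.228  0.014] [360. 251.]
paddle_stand 0.65 [ 0.41
[... 246 characters left out ...]
7 -0.   ] [340. 198.]
scene cam at [ 0.895 -0.462  0.92 ]
reader 0.81 [0.543 0.057 0.002] [350. 188.]
window 0.81 [0.547 0.057 0.106] [353. 166.]
window 0.59 [ 0.591 -0.33   0.015] [260. 297.]
stop 0.95 [0.547 0.003 0.013] [338. 199.]
tray 0.86 [0.352 0.127 0.002] [316. 139.]
tray 0.63 [0.527 0.208 0.001] [378. 154.]
paddle 0.76 [ 0.411 -0.23   0.013] [241. 225.]
paddle_stand 0.65 [ 0.412 -0.231  0.004] [241. 227.]
probe 0.73 [ 0.592 -0.328  0.015] [261. 297.]
probe 0.38 [ 0.577 -0.177  0.003] [301. 252.]
reagent_jar 0.67 [ 0.709 -0.201  0.001] [334. 292.]
small_jar 0.55 [ 0.434 -0.45   0.002] [179. 292.]
beaker 0.66 [0.742 0.21  0.002] [440. 194.]
pen 0.64 [ 0.579 -0.173  0.002] [302. 251.]
```

```bash
python3 - <<'E'
from h import *
p=np.load("top0.npz")["p"]; s=np.load("scene0.npz")["p"]
a=cv2.resize(p[120:290,150:460],(800,439),interpolation=cv2.INTER_CUBIC); save("topcrop.png",a)
b=cv2.resize(s[60:340,120:500],(800,589),interpolation=cv2.INTER_CUBIC); save("scenecrop.png",b)
d=np.load("top0.npz")["d"]; cal=calibration("top")
X,v,u=cloud(cal,d)
# plate, tray rims, paddle handle/probe tops, stand tops
def rect(n,c,r,z0,z1):
    m=(np.hypot(X[:,0]-c[0],X[:,1]-c[1])<r)&(X[:,2]>z0)&(X[:,2]<z1); Q=X[m]
    print(n,len(Q),"z",np.median(Q[:,2]).round(3),cv2.minAreaRect((Q[:,:2]*1000).astype(np.float32)),Q[:,:2].mean(0).round(4))
rect("plate",(.544,.057),.16,.1035,.112)
rect("plate2",(.544,.057),.16,.098,.115)
rect("tray",(.526,.206),.11,.04,.056)
rect("small",(.352,.129),.11,.02,.056)
rect("pad",(.412,-.23),.05,.13,.17)
rect("stand",(.412,-.23),.06,.055,.066)
rect("probe",(.59,-.33),.05,.13,.17)
E
```

```text
plate 1567 z 0.105 ((576.2019653320312, 48.180843353271484), (101.90050506591797, 253.4153289794922), 89.19695281982422) [0.5715 0.0534]
plate2 2384 z 0.104 ((577.425537109375, 45.29966735839844), (253.5557098388672, 104.24778747558594), 1.2412831783294678) [0.5791 0.0531]
tray 384 z 0.049 ((528.0303955078125, 204.79840087890625), (130.3189697265625, 150.56546020507812), 0.5165330171585083) [0.5303 0.2079]
small 226 z 0.035 ((376.17108154296875, 131.68328857421875), (143.6056365966797, 110.01421356201172), 2.3481130599975586) [0.3536 0.1327]
pad 78 z 0.154 ((413.1361389160156, -232.0032196044922), (14.212915420532227, 35.508522033691406), 16.616161346435547) [ 0.4124 -0.2313]
stand 451 z 0.06 ((413.4487609863281, -232.5528564453125), (69.81035614013672, 70.65245056152344), 16.76624870300293) [ 0.412  -0.2304]
probe 50 z 0.154 ((589.3792114257812, -328.7618103027344), (18.171602249145508, 18.388254165649414), 71.41667938232422) [ 0.5881 -0.3277]
```

View pics/topcrop.png

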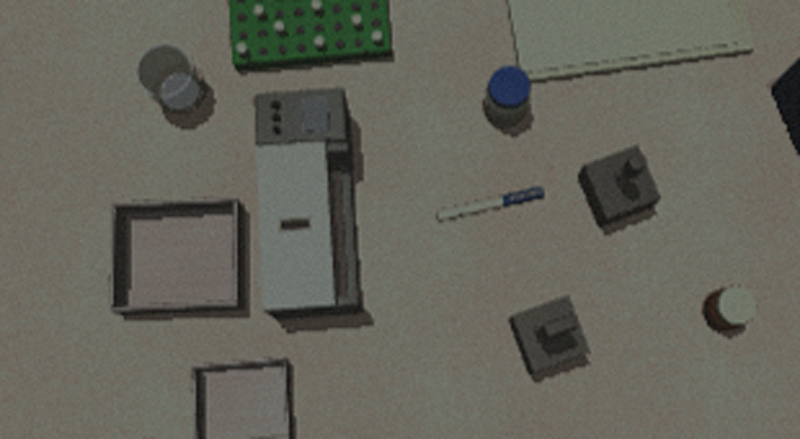

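View pics/scenecrop.png

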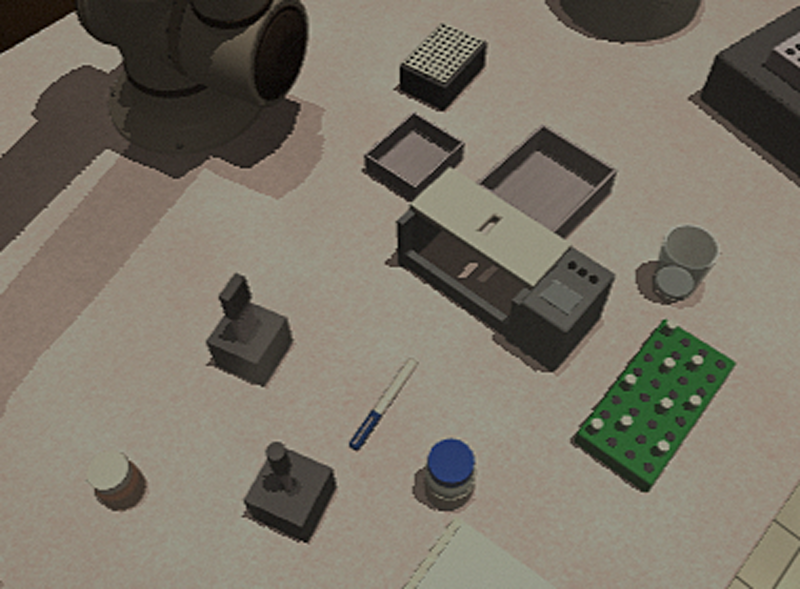

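Tray candidates: the large one at top (221,221), measured 130x150 mm, and a smaller look-alike at (245,275); I choose the large one. Paddle candidates: flat handle at top (360,251), 14x35 mm, and a round probe at (388,193); I choose the flat one. The reader window is at (264,207). Next I set out for a close look above the tray and reader.

>>> servo_tool --moves '[[[0, 0, 8], [0, 0, -0.04], 100], [[0, 0, 8], [0, 0, -0.04], 100], [[0, 0, 0], [0.021, -0.0415, 0], 100], [[0, 0, 0], [0.021, -0.0415, 0], 100], [[0, 0, 0], [0.021, -0.0415, 0], 100], [[0, 0, 0], [0.021, -0.0415, 0], 100], [[0, 0, 0], [0.021, -0.0415, 0], 100], [[0, 0, 0], [0.021, -0.0415, 0], 100], [[0, 0, 0], [0.021, -0.0415, 0], 100], [[0, 0, 0], [0.021, -0.0415, 0], 100]]'

```text
time: 2.2
ee_pos: [0.3198, -0.1951, 0.2787]
tcp_rot: [180.0, -0.0, -0.1]
wrist_force: [0.7, -0.6, 0.6]
opening: 0.0854
grasp_force: 0.0
```

>>> servo_tool --moves '[[[0, 0, 0], [0.021, -0.0415, -0.01], 100], [[0, 0, 0], [0.021, -0.0415, -0.01], 100], [[0, 0, 0], [0.021, -0.0415, 0], 100], [[0, 0, 0], [0.021, -0.0415, 0], 100], [[0, 0, 0], [0.021, -0.0415, 0], 100], [[0, 0, 0], [0.021, -0.0415, 0], 100], [[0, 0, 0], [0.021, -0.0415, 0], 100], [[0, 0, 0], [0.021, -0.0415, 0], 100], [[0, 0, 0], [0.021, -0.04, 0], 100], [[0, 0, 0], [0.021, -0.04, 0], 100], [[0, 0, 0], [0, 0, 0], 100]]'

```text
time: 3.3
ee_pos: [0.5268, 0.1119, 0.3051]
tcp_rot: [-175.0, 0.2, 9.1]
wrist_force: [1.0, -0.4, -1.1]
opening: 0.0857
grasp_force: 0.0
```

```bash
cat >> h.py <<'E'
def rect(X,n,c,r,z0,z1):
    m=(np.hypot(X[:,0]-c[0],X[:,1]-c[1])<r)&(X[:,2]>z0)&(X[:,2]<z1); Q=X[m]
    if len(Q)<10: print(n,"few"); return
    print(n,len(Q),"z",np.median(Q[:,2]).round(4),cv2.minAreaRect((Q[:,:2]*1000).astype(np.float32)))
E
python3 - <<'E'
from h import *
o=get_obs(); print(o["time"],o["ee_pos"],o["tcp_rot"])
cal=calibration("wrist"); p,d=camera("wrist"); save("w1.png",p); np.savez("w1.npz",p=p,d=d)
for n in ["window","stop","tray"]:
    for r in mark_of(n,"wrist")[:2]: print(n,r["score"],w(cal,r["xyz"]).round(4))
X,v,u=cloud(cal,d); print(X.min(0),X.max(0),w(cal,[0,0,0]))
rect(X,"tray",(.526,.206),.11,.04,.056)
for n in ["reader"]:
    for r in cut_out(n,"wrist")[:2]:
        m=r["mask"]; Y,_,_=cloud(cal,d,m); k=(Y[:,2]>.1045); print(n,r["score"],k.sum(),m.sum()); 
# plate: white pixels at z~.105
g=p.reshape(-1,3)[v*640+u].min(1); k=(X[:,2]>.098)&(X[:,2]<.112)&(g>np.percentile(g,75)); print(k.sum(),X[k].min(0),X[k].max(0))
E
```

```text
3.3 [0.52683912 0.1118653  0.30510503] [-1.75026473e+02  1.52518802e-01  9.11178841e+00]
window 0.73 [0.5473 0.051  0.1041]
stop 0.96 [0.5462 0.0046 0.0152]
tray 0.81 [0.5305 0.2059 0.0032]
tray 0.57 [0.3535 0.1328 0.0032]
[-0.1165509  -0.5142029  -0.00363472] [0.79418691 0.78957515 0.43999321] [0.60039763 0.10711436 0.48010849]
tray 1596 z 0.0495 ((529.4510498046875, 204.8247833251953), (129.82135009765625, 149.94168090820312), 0.07638780772686005)
reader 0.94 8746 16583
1344 [0.50933527 0.01487139 0.10260843] [0.64067896 0.09674342 0.10801927]
```

View pics/w1.png

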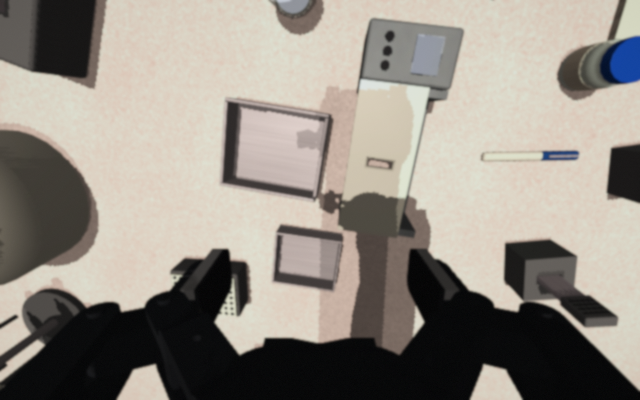

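```bash
cat >> h.py <<'E'
def plate(X,p=None):
    k=(X[:,2]>.1)&(X[:,2]<.11)&(abs(X[:,0]-.545)<.085)&(abs(X[:,1]-.055)<.06); Q=X[k]
    b=np.arange(.465,.62,.005); r=[]
    for a in b:
        y=np.sort(Q[(Q[:,0]>=a)&(Q[:,0]<a+.005),1])
        if len(y)>5: r.append((a+.0025,y[1],y[-2]))
    r=np.array(r); lo=np.polyfit(r[:,0],r[:,1],1); hi=np.polyfit(r[:,0],r[:,2],1)
    print("plate yaw lo,hi",np.degrees(np.arctan([lo[0],hi[0]])),"y at .545",np.polyval(lo,.545),np.polyval(hi,.545), "xmin",Q[:,0].min(), "z",np.median(Q[:,2]))
def slot(X):
    k=(abs(X[:,0]-.545)<.03)&(abs(X[:,1]-.054)<.035)&(X[:,2]<.095)
    print("slot holes",k.sum(),"mean xy",X[k,:2].mean(0))
E
python3 - <<'E'
from h import *
o=get_obs(); print(o["time"],o["ee_pos"],o["tcp_rot"],o["q"],o["qd"].round(1))
z=np.load("w1.npz"); 
cal=calibration("wrist"); print(w(cal,[0,0,0]))
cal=calibration("top"); z=np.load("top0.npz"); X,v,u=cloud(cal,z["d"]); plate(X); slot(X)
cal=calibration("wrist"); p,d=camera("wrist"); X,v,u=cloud(cal,d); plate(X); slot(X); np.savez("w2.npz",p=p,d=d,**{k:np.array(v) for k,v in cal.items()})
E
```

```text
3.55 [0.52479316 0.10938697 0.3068956 ] [-1.75086813e+02  3.86085168e-02  8.91737635e+00] [  8.86370153   7.11056656  24.67254218 107.60519812   4.91314888
 179.94612724] [-0.1 -0.3 -0.1 -0.1  0.  -0.1]
[0.59796511 0.10451463 0.4820407 ]
plate yaw lo,hi [1.84267693 1.75300047] y at .545 0.017596959026984372 0.09256958157526174 xmin 0.46001376712966224 z 0.10482312885646679
slot holes 54 mean xy [0.55921153 0.04816435]
plate yaw lo,hi [1.87755345 2.01669097] y at .545 0.015048491070708424 0.09427285812834708 xmin 0.4600429657179568 z 0.10515073072478241
slot holes 172 mean xy [0.53334443 0.04198585]
```

>>> servo_tool --moves '[[[0, 0, -8], [0, 0, 0], 100], [[0, 0, -8.5], [0, 0, 0], 100], [[0, 0, -8.5], [0, 0, 0], 100], [[0, 0, -8.5], [0, 0, 0], 100], [[0, 0, -8.5], [0, 0, 0], 100], [[0, 0, -8.5], [0, 0, 0], 100], [[0, 0, -8.5], [0, 0, 0], 100], [[0, 0, -8.5], [0, 0, 0], 100], [[0, 0, -8.5], [0, 0, 0], 100], [[0, 0, -8.5], [0, 0, 0], 100], [[0, 0, -8.5], [0, 0, 0], 100], [[0, 0, 0], [0, 0, 0], 100]]'

```text
time: 4.8
ee_pos: [0.5249, 0.1094, 0.307]
tcp_rot: [179.8, -4.9, 102.1]
wrist_force: [-0.3, 0.6, -0.8]
opening: 0.0854
grasp_force: 0.0
```

>>> servo_tool --moves '[[[0, 0, -8.5], [0, 0, 0], 100], [[0, 0, -8.5], [0, 0, 0], 100], [[0, 0, -8.5], [0, 0, 0], 100], [[0, 0, -8.5], [0, 0, 0], 100], [[0, 0, -8.5], [0, 0, 0], 100], [[0, 0, -8.5], [0, 0, 0], 100], [[0, 0, -8.5], [0, 0, 0], 100], [[0, 0, -8.5], [0, 0, 0], 100], [[0, 0, -8.5], [0, 0, 0], 100], [[0, 0, 0], [0, 0, 0], 100], [[0, 0, 0], [0, 0, 0], 100]]'

```text
time: 5.9
ee_pos: [0.5251, 0.1097, 0.3067]
tcp_rot: [175.2, -1.0, 178.1]
wrist_force: [1.0, -1.0, 0.2]
opening: 0.0854
grasp_force: 0.0
```

>>> servo_tool --moves '[[[4.8, -1, -1.9], [0, 0, 0], 100], [[0, 0, 0], [-0.001, 0.042, 0], 100], [[0, 0, 0], [-0.001, 0.042, 0], 100], [[0, 0, 0], [-0.001, 0.042, 0], 100], [[0, 0, 0], [-0.001, 0.0416, 0], 100], [[0, 0, 0], [0, 0, 0.03], 100], [[0, 0, 0], [0, 0, 0.03], 100], [[0, 0, 0], [0, 0, 0.03], 100], [[0, 0, 0], [0, 0, 0.03], 100], [[0, 0, 0], [0, 0, 0.03], 100], [[0, 0, 0], [0, 0, 0], 100], [[0, 0, 0], [0, 0, 0], 100]]'

```text
time: 7.1
ee_pos: [0.5283, 0.2775, 0.1573]
tcp_rot: [180.0, 0.1, -179.8]
wrist_force: [0.2, -0.7, -0.2]
opening: 0.0853
grasp_force: 0.0
```

```bash
python3 - <<'E'
from h import *
o=get_obs(); print(o["time"],o["ee_pos"],o["tcp_rot"],o["q"].round(1))
cal=calibration("wrist"); p,d=camera("wrist"); X,v,u=cloud(cal,d); plate(X)
rect(X,"tray",(.529,.205),.11,.04,.053)
k=(X[:,2]>.044)&(X[:,2]<.053)&(abs(X[:,0]-.53)<.05)&(X[:,1]>.25)&(X[:,1]<.3); print(k.sum(), X[k,1].min() if k.any() else 0,X[k,1].max() if k.any() else 0)
E
```

```text
7.1 [0.52834967 0.27752175 0.1572985 ] [ 1.79963707e+02  1.03099944e-01 -1.79822029e+02] [27.7 10.7 11.9 91.1 -0.  27.5]
plate yaw lo,hi [-8.50984004  1.88327713] y at .545 0.022234032040844634 0.0962081782368792 xmin 0.4600015465147701 z 0.10523954630373585
tray 3737 z 0.0497 ((527.7984619140625, 205.735107421875), (129.83607482910156, 150.08685302734375), 0.10278593003749847)
495 0.2764525339708745 0.28082744545556
```

>>> servo_tool --moves '[[[0, 0, 0], [0, 0.001, 0.03], 100], [[0, 0, 0], [0, 0, 0.03], 100], [[0, 0, 0], [0, 0, 0.03], 100], [[0, 0, 0], [0, 0, 0.025], 100], [[0, 0, 0], [0, 0, 0.02], 100], [[0, 0, 0], [0, 0, 0], 100], [[0, 0, 0], [0, 0, 0], 0], [[0, 0, 0], [0, 0, 0], 0], [[0, 0, 0], [0, 0, 0], 0], [[0, 0, 0], [0, 0, 0], 0], [[0, 0, 0], [0, 0, 0], 0], [[0, 0, 0], [0, 0, 0], 0]]' --force 40

```text
time: 8.35
ee_pos: [0.5289, 0.2788, 0.0218]
tcp_rot: [179.9, 0.1, -179.6]
wrist_force: [-0.0, -0.5, 0.0]
opening: 0.0002
grasp_force: 0.0
```

```bash
python3 - <<'E'
from h import *
o=get_obs(); print(o["time"],o["ee_pos"],o["opening"],o["grasp_force"],o["wrist_force"])
cal=calibration("wrist"); p,d=camera("wrist"); X,v,u=cloud(cal,d); save("w3.png",p)
rect(X,"tray",(.529,.205),.11,.04,.053)
p2,d2=camera("scene"); b=p2[60:260,250:470]; 
save("g1.png",np.hstack([cv2.resize(p,(480,300)),cv2.resize(b,(320,300))]))
E
```

```text
8.35 [0.52886356 0.27884179 0.02183924] 0.0002008985782822848 0.0 [-0.02147084 -0.54146631  0.03417641]
tray 10823 z 0.0495 ((528.1907958984375, 205.15005493164062), (130.45367431640625, 150.59823608398438), 0.1235557571053505)
```

View pics/g1.png

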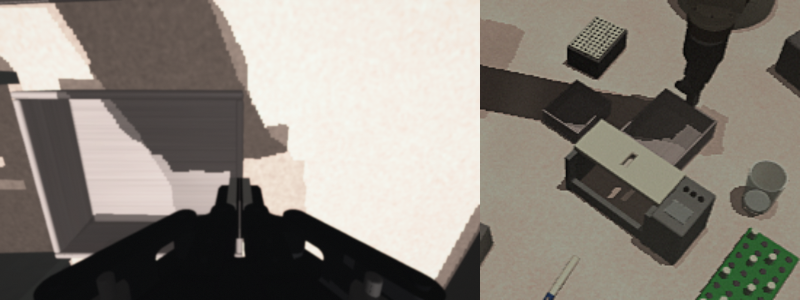

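>>> servo_tool --moves '[[[0, 0, 0], [0, 0, 0], 0], [[0, 0, 0], [0, 0, 0], 0], [[0, 0, 0], [0, -0.003, 0], 0], [[0, 0, 0], [0, -0.003, 0], 0], [[0, 0, 0], [0, 0, 0], 0]]'

```text
time: 8.95
ee_pos: [0.5288, 0.2723, 0.0216]
tcp_rot: [180.0, 0.1, -179.7]
wrist_force: [-0.5, -0.0, -0.3]
opening: -0.0005
grasp_force: 0.0
```

```bash
python3 - <<'E'
from h import *
cal=calibration("wrist"); p,d=camera("wrist"); X,v,u=cloud(cal,d)
rect(X,"tray",(.529,.205),.11,.04,.053)
save("c1.png",cv2.resize(p[200:360,240:400],(600,600)))
K=np.array(cal["camera_matrix"]); R=np.array(cal["R"]);t=np.array(cal["t"])
o=get_obs()
for z in [0,.0187,.03]:
  q=K@(R@(o["ee_pos"]+[0,0,z])+t); print(q[:2]/q[2])
E
```

```text
tray 10435 z 0.0495 ((527.7672119140625, 205.2565155029297), (129.90855407714844, 150.87918090820312), 0.32766708731651306)
[320.93693449 228.01692854]
[321.172167  240.2979168]
[321.33991309 249.05558268]
```

View pics/c1.png

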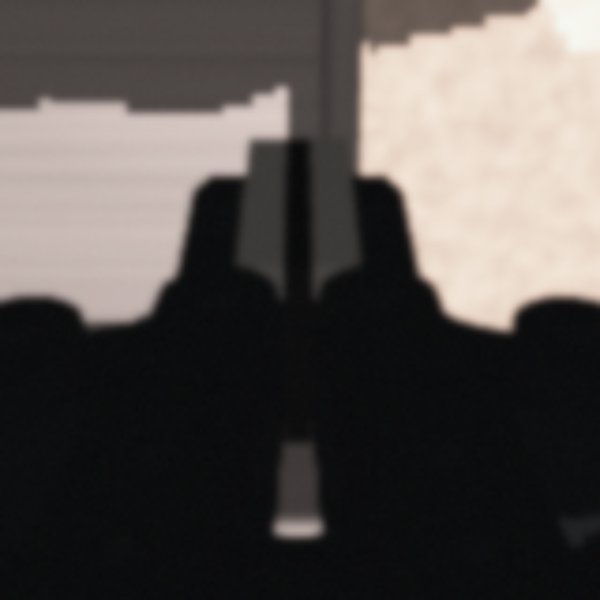

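```bash
python3 - <<'E'
from h import *
cal=calibration("wrist"); p,d=camera("wrist"); K=np.array(cal["camera_matrix"])
print(get_obs()["ee_pos"], w(cal,[0,0,0]),K[0,0])
for r in range(225,280,5):
    print(r,[ (w(cal,[(c-K[0,2])*d[r,c]/K[0,0],(r-K[1,2])*d[r,c]/K[1,1],d[r,c]])).round(4).tolist() if d[r,c]>0 else None for c in (310,320,330)])
E
```

```text
[0.52887885 0.27264675 0.02165681] [0.45800755 0.27089765 0.19733456] 298.2091246976949
225 [[0.5335, 0.2653, 0.0047], [0.5333, 0.2722, 0.0051], [0.5153, 0.2771, 0.0509]]
230 [[0.5368, 0.2653, 0.0056], [0.5368, 0.2722, 0.0057], [0.5184, 0.2772, 0.0503]]
235 [[0.5406, 0.2653, 0.0055], [0.541, 0.2722, 0.0046], [0.5208, 0.2772, 0.0514]]
240 [[0.5181, 0.267, 0.0639], [0.5183, 0.2719, 0.0634], [0.5182, 0.2767, 0.0636]]
245 [[0.5178, 0.2672, 0.0702], [0.5181, 0.2718, 0.0695], [0.5178, 0.2765, 0.0701]]
250 [[0.5182, 0.2673, 0.0746], [0.5183, 0.2718, 0.0744], [0.5184, 0.2763, 0.0742]]
255 [[0.5181, 0.2674, 0.0797], [0.5183, 0.2718, 0.0791], [0.5181, 0.2761, 0.0796]]
260 [[0.518, 0.2676, 0.0843], [0.5181, 0.2718, 0.0841], [0.5182, 0.276, 0.084]]
265 [[0.5189, 0.2676, 0.0871], [0.5182, 0.2717, 0.0882], [0.5184, 0.2758, 0.0879]]
270 [[0.5178, 0.2678, 0.093], [0.5178, 0.2717, 0.0929], [0.518, 0.2757, 0.0925]]
275 [[0.5174, 0.2679, 0.0974], [0.5209, 0.2717, 0.0915], [0.5171, 0.2755, 0.0978]]
```

```bash
python3 - <<'E'
from h import *
cal=calibration("scene"); p,d=camera("scene"); K=np.array(cal["camera_matrix"]); X,v,u=cloud(cal,d)
k=(abs(X[:,0]-.529)<.02)&(abs(X[:,1]-.272)<.025)&(X[:,2]>.01)&(X[:,2]<.2)
for a in np.arange(.01,.2,.01):
    q=X[k&(X[:,2]>=a)&(X[:,2]<a+.01)]
    if len(q): print(round(a,2),len(q),q.min(0).round(3),q.max(0).round(3))
q=K@(np.array(cal["R"])@[.529,.272,.04]+np.array(cal["t"])); c,r=(q[:2]/q[2]).astype(int); print(c,r)
save("s2.png",cv2.resize(p[r-50:r+30,c-50:c+50],(750,600),interpolation=cv2.INTER_CUBIC))
E
```

```text
0.01 24 [0.51  0.273 0.01 ] [0.547 0.278 0.019]
0.02 31 [0.51  0.274 0.02 ] [0.548 0.278 0.03 ]
0.03 30 [0.511 0.272 0.03 ] [0.549 0.279 0.039]
0.04 22 [0.51  0.273 0.04 ] [0.549 0.281 0.049]
0.05 7 [0.509 0.266 0.05 ] [0.545 0.28  0.06 ]
0.06 17 [0.521 0.258 0.061] [0.539 0.278 0.069]
0.07 20 [0.523 0.255 0.07 ] [0.54  0.276 0.08 ]
0.08 12 [0.523 0.257 0.08 ] [0.54  0.278 0.088]
0.09 9 [0.536 0.261 0.091] [0.541 0.281 0.098]
0.1 28 [0.523 0.252 0.1  ] [0.543 0.297 0.11 ]
0.11 10 [0.521 0.253 0.11 ] [0.544 0.279 0.119]
0.12 28 [0.523 0.254 0.12 ] [0.546 0.287 0.13 ]
0.13 23 [0.537 0.247 0.131] [0.546 0.289 0.14 ]
0.14 19 [0.539 0.249 0.14 ] [0.546 0.282 0.15 ]
0.15 26 [0.538 0.249 0.15 ] [0.548 0.289 0.16 ]
0.16 13 [0.538 0.249 0.161] [0.548 0.262 0.17 ]
0.17 2 [0.539 0.248 0.17 ] [0.539 0.253 0.174]
393 133
```

View pics/s2.png

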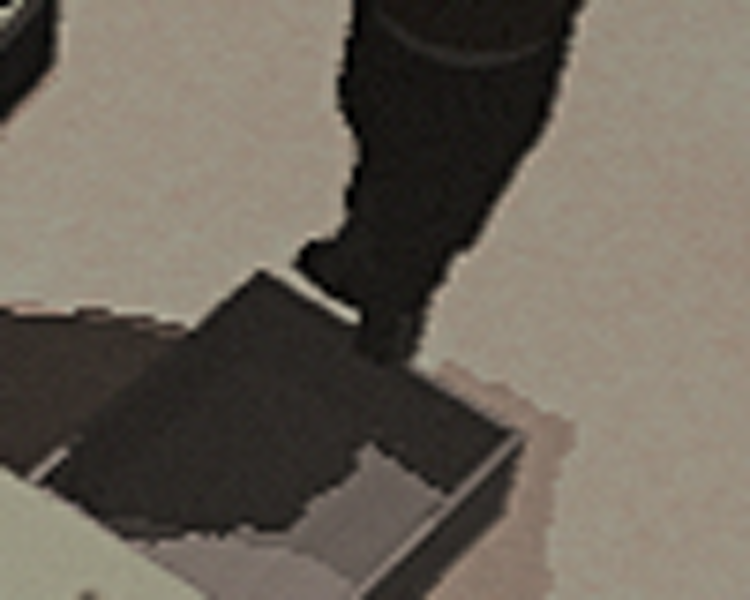

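The tips end about 40 mm above the reported TCP: 0.061 m in both views, against a reported 0.0217 m. I'll allow for that. Next I open, recentre, go lower and grip.

>>> servo_tool --moves '[[[0, 0, 0], [0, 0.006, 0], 100], [[0, 0, 0], [0, 0, 0], 100], [[0, 0, 0], [0, 0, 0], 100], [[0, 0, 0], [0, 0, 0], 100], [[0, 0, 0], [0, 0, 0.008], 100], [[0, 0, 0], [0, 0, 0.008], 100], [[0, 0, 0], [0, 0, 0.008], 100], [[0, 0, 0], [0, 0, 0.008], 100], [[0, 0, 0], [0, 0, 0], 100]]'

```text
time: 10.0
ee_pos: [0.528, 0.2783, -0.0122]
tcp_rot: [-180.0, -0.0, -179.6]
wrist_force: [0.0, 0.2, 0.6]
opening: 0.0854
grasp_force: 0.0
```

>>> servo_tool --moves '[[[0, 0, 0], [0, 0, 0], 0], [[0, 0, 0], [0, 0, 0], 0], [[0, 0, 0], [0, 0, 0], 0], [[0, 0, 0], [0, 0, 0], 0], [[0, 0, 0], [0, 0, 0], 0], [[0, 0, 0], [0, 0, 0], 0], [[0, 0, 0], [0, 0, 0], 0]]' --force 40

```text
time: 10.7
ee_pos: [0.529, 0.2789, -0.0101]
tcp_rot: [179.9, 0.1, -179.6]
wrist_force: [-0.4, 0.2, 2.7]
opening: 0.004
grasp_force: 40.1
```

>>> servo_tool --moves '[[[0, 0, -0.6], [-0.005, -0.005, 0], 0], [[0, 0, -0.6], [-0.005, -0.005, 0], 0], [[0, 0, -0.6], [-0.005, -0.005, 0], 0], [[0, 0, 0], [0, -0.012, 0], 0], [[0, 0, 0], [0, -0.012, 0], 0], [[0, 0, 0], [0, -0.012, 0], 0], [[0, 0, 0], [0, -0.012, 0], 0], [[0, 0, 0], [0, -0.012, 0], 0], [[0, 0, 0], [0, -0.012, 0], 0], [[0, 0, 0], [0, -0.012, 0], 0], [[0, 0, 0], [0, -0.01, 0], 0], [[0, 0, 0], [0, 0, 0], 0]]'

```text
time: 11.9
ee_pos: [0.5478, 0.1678, -0.0102]
tcp_rot: [-179.9, 0.1, -177.9]
wrist_force: [0.4, -4.4, 6.6]
opening: 0.0042
grasp_force: 40.9
```

>>> servo_tool --moves '[[[0, 0, 0], [0, -0.004, 0], 0], [[0, 0, 0], [0, -0.004, 0], 0], [[0, 0, 0], [0, -0.002, 0], 0], [[0, 0, 0], [0, -0.002, 0], 0], [[0, 0, 0], [0, 0, 0], 0]]'

```text
time: 12.4
ee_pos: [0.5482, 0.1573, -0.0102]
tcp_rot: [180.0, 0.1, -177.9]
wrist_force: [-0.3, 2.6, 7.0]
opening: 0.0042
grasp_force: 40.8
```

>>> servo_tool --moves '[[[0, 0, 0], [0, -0.002, 0], 0], [[0, 0, 0], [0, -0.002, 0], 0], [[0, 0, 0], [0, 0, 0], 0]]'

```text
time: 12.7
ee_pos: [0.5487, 0.1548, -0.0097]
tcp_rot: [179.8, 0.2, -177.8]
wrist_force: [0.7, 12.5, 7.4]
opening: 0.0041
grasp_force: 41.1
```

>>> servo_tool --moves '[[[0, 0, 0], [0, -0.002, 0], 0], [[0, 0, 0], [0, 0, 0], 0], [[0, 0, 0], [0, 0, 0], 0]]'

```text
time: 13.0
ee_pos: [0.5493, 0.1542, -0.0088]
tcp_rot: [179.7, 0.3, -177.7]
wrist_force: [0.2, 19.0, 12.0]
opening: 0.0046
grasp_force: 42.3
```

>>> servo_tool --moves '[[[0, 0, 0], [0, 0.002, 0.001], 0], [[0, 0, 0], [0, 0, 0], 40], [[0, 0, 0], [0, 0, 0], 40], [[0, 0, 0], [0, 0, 0], 40], [[0, 0, 0], [0, 0, -0.03], 40], [[0, 0, 0], [0, 0, -0.04], 40], [[0, 0, 0], [0, 0, -0.04], 40], [[0, 0, 0], [0, 0, -0.04], 40], [[0, 0, 0], [0, 0, -0.04], 40], [[0, 0, 0], [0, 0, -0.04], 40], [[0, 0, 0], [0, 0, 0], 40], [[0, 0, 0], [0, 0, 0], 40]]'

```text
time: 14.2
ee_pos: [0.548, 0.1529, 0.2186]
tcp_rot: [-180.0, 0.1, -177.9]
wrist_force: [-0.4, 0.2, -0.3]
opening: 0.0341
grasp_force: 0.0
```

```bash
python3 - <<'E'
from h import *
o=get_obs(); print(o["time"],o["ee_pos"],o["tcp_rot"],o["q"].round(1))
cal=calibration("wrist"); p,d=camera("wrist"); X,v,u=cloud(cal,d); plate(X); np.savez("w4.npz",p=p,d=d,**{k:np.array(v) for k,v in cal.items()})
for n in ["window","stop","tray"]:
    for r in mark_of(n,"wrist")[:2]: print(n,round(r["score"],2),w(cal,r["xyz"]).round(4))
rect(X,"traywall",(.548,.13),.11,.042,.053)
save("w4.png",p)
E
```

```text
14.2 [0.54801652 0.15294428 0.21862013] [-1.79991032e+02  1.40980413e-01 -1.77882687e+02] [15.6  8.  15.6 97.5 -0.  13.5]
plate yaw lo,hi [2.02415977 1.91537705] y at .545 0.015720039929056406 0.09552167918773691 xmin 0.4600044481702868 z 0.10529108755708344
window 0.91 [0.5477 0.0517 0.1063]
tray 0.98 [0.5551 0.0804 0.0039]
traywall 1154 z 0.0497 ((539.900146484375, 121.53208923339844), (183.01632690429688, 70.97601318359375), 1.7380071878433228)
```

View pics/w4.png

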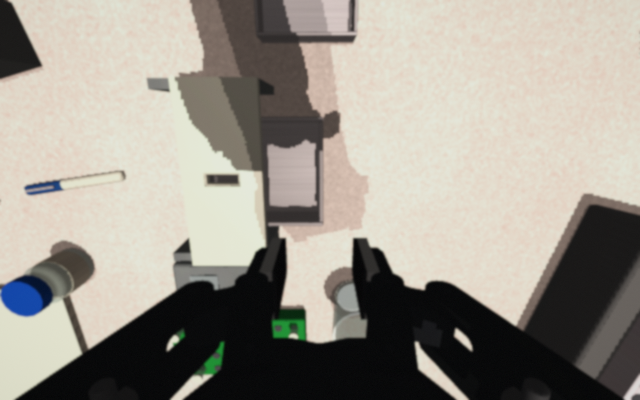

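Picture: the tray is in the bay, its wall projecting at (295,175), and the window is at (222,180). Next I measure the window outline precisely.

```bash
cat >> h.py <<'E'
def win(p,cal,c,z=.105,half=(14,26),dbg=None):
    K=np.array(cal["camera_matrix"]);R=np.array(cal["R"]);t=np.array(cal["t"])
    o=-R.T@t
    def ray(uv):
        D=(np.linalg.inv(K)@np.c_[uv,np.ones(len(uv))].T).T@R; return o+D*((z-o[2])/D[:,2])[:,None]
    # rectify plate patch: 0.25 mm/px around c
    s=.00025; n=200
    gx,gy=np.meshgrid((np.arange(n)-n/2)*s+c[0],(np.arange(n)-n/2)*s+c[1])
    P=np.stack([gx,gy,np.full_like(gx,z)],-1)@R.T+t; q=P@K.T; q=(q[...,:2]/q[...,2:]).astype(np.float32)
    im=cv2.remap(cv2.cvtColor(p,cv2.COLOR_RGB2GRAY),q[...,0],q[...,1],cv2.INTER_LINEAR)
    th,b=cv2.threshold(im,0,255,cv2.THRESH_BINARY_INV+cv2.THRESH_OTSU)
    b=cv2.morphologyEx(b,cv2.MORPH_CLOSE,np.ones((25,25)))
    cs,_=cv2.findContours(b,cv2.RETR_EXTERNAL,cv2.CHAIN_APPROX_NONE)
    for k in sorted(cs,key=cv2.contourArea)[-2:]:
        (a,e),wh,an=cv2.minAreaRect(k); print("win",th,round((a-n/2)*s+c[0],4),round((e-n/2)*s+c[1],4),np.array(wh)*s,an)
E
python3 - <<'E'
from h import *
z=np.load("w4.npz"); p,d=z["p"],z["d"]; X,v,u=cloud(z,d); win(p,z,(.547,.055))
q=X[(X[:,2]>.03)&(X[:,2]<.053)&(X[:,1]>.1)&(X[:,1]<.18)&(abs(X[:,0]-.548)<.09)]
print("tray",np.percentile(q,[.5,99.5],axis=0))
w_=q[(q[:,2]>.045)&(q[:,1]>.14)]; print(np.percentile(w_,[1,99],axis=0),np.degrees(np.polyfit(w_[:,0],w_[:,1],1)[0]))
k=X[(X[:,2]>.1)&(X[:,2]<.11)&(abs(X[:,1]-.055)<.03)]; print("plate xmin",np.sort(k[:,0])[:400:50])
z=np.load("top0.npz"); win(z["p"],calibration("top"),(.547,.055))
z=np.load("w2.npz"); win(z["p"],z,(.547,.055))
E
```

```text
win 163.0 0.5366 0.0596 [0.04025 0.02925] 90.0
tray [[0.48356502 0.10063069 0.03204838]
 [0.6136871  0.15883893 0.05192421]]
[[0.48358429 0.14070162 0.04743262]
 [0.61241731 0.15876162 0.05168852]] 1.4074058340537057
plate xmin [0.44998913 0.45109566 0.45184954 0.45248051 0.45305317 0.45368818
 0.45433241 0.45503003]
win 83.0 0.5446 0.0554 [0.03375 0.01325] 90.0
win 163.0 0.5466 0.0555 [0.01297833 0.03489826] 1.7714698314666748
```

>>> servo_tool --moves '[[[0, 0, 8.4], [0, 0, 0], 100], [[0, 0, 8.4], [0, 0, 0], 100], [[0, 0, 8.4], [0, 0, 0], 100], [[0, 0, 8.4], [0, 0, 0], 100], [[0, 0, 8.4], [0, 0, 0], 100], [[0, 0, 8.4], [0, 0, 0], 100], [[0, 0, 8.4], [0, 0, 0], 100], [[0, 0, 8.4], [0, 0, 0], 100], [[0, 0, 8.2], [0, 0, 0], 100], [[0, 0, 0], [0, 0, 0], 100]]'

```text
time: 15.4
ee_pos: [0.5474, 0.1537, 0.2174]
tcp_rot: [180.0, -0.0, 106.6]
wrist_force: [0.7, 0.6, -0.4]
opening: 0.0855
grasp_force: 0.0
```

>>> servo_tool --moves '[[[0, 0, 0], [-0.033, -0.024, 0], 60], [[0, 0, 0], [-0.033, -0.024, 0], 60], [[0, 0, 0], [-0.033, -0.024, 0], 60], [[0, 0, 0], [-0.033, -0.024, 0], 60], [[0, 0, 0], [-0.033, -0.024, 0], 60], [[0, 0, 0], [-0.033, -0.024, 0], 60], [[0, 0, 0], [-0.033, -0.024, 0], 60], [[0, 0, 0], [-0.033, -0.024, 0], 60], [[0, 0, 0], [-0.033, -0.024, 0], 60], [[0, 0, 0], [-0.033, -0.024, 0], 60], [[0, 0, 0], [0, 0, 0], 60], [[0, 0, 0], [0, 0, 0], 60]]'

```text
time: 16.6
ee_pos: [0.4125, -0.2318, 0.2174]
tcp_rot: [179.9, -0.1, 106.8]
wrist_force: [-0.5, -0.2, 0.5]
opening: 0.051
grasp_force: 0.0
```

```bash
python3 - <<'E'
from h import *
o=get_obs(); print(o["time"],o["ee_pos"],o["tcp_rot"],o["q"].round(1))
cal=calibration("wrist"); p,d=camera("wrist"); X,v,u=cloud(cal,d); save("w5.png",p)
rect(X,"handle",(.413,-.232),.04,.149,.16)
rect(X,"stand",(.413,-.232),.06,.055,.064)
E
```

```text
16.6 [ 0.4124772  -0.23180846  0.21735648] [ 1.79914703e+02 -5.99926447e-02  1.06820465e+02] [-29.4  -5.1   2.1  97.2   0.1  43.8]
handle 673 z 0.1552 ((413.1661376953125, -232.1681671142578), (13.303726196289062, 35.7711067199707), 17.047260284423828)
stand 3090 z 0.0603 ((413.69464111328125, -232.2613067626953), (70.29174041748047, 70.13983917236328), 16.77324676513672)
```

>>> servo_tool --moves '[[[0, 0, 0], [0, 0.0005, 0.03], 60], [[0, 0, 0], [0, 0, 0.03], 60], [[0, 0, 0], [0, 0, 0.03], 60], [[0, 0, 0], [0, 0, 0.03], 60], [[0, 0, 0], [0, 0, 0.019], 60], [[0, 0, 0], [0, 0, 0], 60], [[0, 0, 0], [0, 0, 0], 0], [[0, 0, 0], [0, 0, 0], 0], [[0, 0, 0], [0, 0, 0], 0], [[0, 0, 0], [0, 0, 0], 0], [[0, 0, 0], [0, 0, 0], 0], [[0, 0, 0], [0, 0, 0], 0]]' --force 60

```text
time: 17.85
ee_pos: [0.4145, -0.2313, 0.0805]
tcp_rot: [179.8, 0.1, 106.8]
wrist_force: [-1.2, 0.0, 6.0]
opening: 0.0132
grasp_force: 58.7
```

>>> servo_tool --moves '[[[0, 0, 0], [0, 0, -0.015], 0], [[0, 0, 0], [0, 0, -0.02], 0], [[0, 0, 0], [0, 0, -0.025], 0], [[0, 0, 0], [0, 0, -0.03], 0], [[0, 0, 0], [0, 0, -0.03], 0], [[0, 0, 0], [0, 0, -0.03], 0], [[0, 0, 5], [0, 0, 0], 0], [[0, 0, 5], [0, 0, 0], 0], [[0, 0, 4.9], [0, 0, 0], 0], [[0, 0, 0], [0, 0, 0], 0]]'

```text
time: 18.85
ee_pos: [0.4136, -0.2311, 0.2301]
tcp_rot: [179.8, -0.0, 91.8]
wrist_force: [0.4, -0.2, -1.1]
opening: 0.0129
grasp_force: 58.4
```

>>> servo_tool --moves '[[[0, 0, 0], [0.0235, 0.0118, 0], 0], [[0, 0, 0], [0.0235, 0.0118, 0], 0], [[0, 0, 0], [0.0235, 0.0118, 0], 0], [[0, 0, 0], [0.0235, 0.0118, 0], 0], [[0, 0, 0], [0.0235, 0.0118, 0], 0], [[0, 0, 0], [0.0235, 0.0118, 0], 0], [[0, 0, 0], [0.0235, 0.0118, 0], 0], [[0, 0, 0], [0.0235, 0.0118, 0], 0], [[0, 0, 0], [0.0235, 0.0118, 0], 0], [[0, 0, 0], [0.0235, 0.0118, 0], 0], [[0, 0, 0], [0.0235, 0.0118, 0], 0], [[0, 0, 0], [0.0235, 0.0118, 0], 0]]'

```text
time: 20.05
ee_pos: [0.5463, 0.0564, 0.2302]
tcp_rot: [179.9, -0.0, 92.0]
wrist_force: [0.1, 0.0, -0.6]
opening: 0.0133
grasp_force: 58.4
```

>>> servo_tool --moves '[[[0, 0, 0], [0, 0, 0], 0], [[0, 0, 0], [0, 0, 0], 0], [[0, 0, 0], [0, 0, 0], 0]]'

```text
time: 20.35
ee_pos: [0.5457, 0.0548, 0.2299]
tcp_rot: [179.9, -0.0, 91.9]
wrist_force: [-0.6, -0.5, -2.3]
opening: 0.0132
grasp_force: 58.6
```

```bash
python3 - <<'E'
from h import *
o=get_obs(); print(o["time"],o["ee_pos"],o["tcp_rot"],o["q"].round(1))
cal=calibration("wrist"); p,d=camera("wrist"); X,v,u=cloud(cal,d); save("w6.png",p); np.savez("w6.npz",p=p,d=d,**{k:np.array(v) for k,v in cal.items()})
plate(X); win(p,cal,(.547,.055))
for r in mark_of("paddle","wrist")[:1]+mark_of("window","wrist")[:1]: print(r["score"],w(cal,r["xyz"]).round(4))
def blade(X):
  k=(abs(X[:,0]-.546)<.04)&(abs(X[:,1]-.055)<.05)&(X[:,2]>.125)&(X[:,2]<.27)
  for a in np.arange(.13,.27,.02):
    q=X[k&(X[:,2]>=a)&(X[:,2]<a+.02)]
    if len(q)>3: print(round(a,2),len(q),np.percentile(q,[2,98],axis=0)[:,:2].round(4).tolist(),np.median(q,0).round(4),q[:,2].min().round(4))
blade(X)
c2=calibration("scene"); p2,d2=camera("scene"); Y,_,_=cloud(c2,d2); print("scene"); blade(Y); np.savez("s6.npz",p=p2,d=d2)
for r in mark_of("paddle","scene")[:1]+mark_of("window","scene")[:1]: print(r["score"],w(c2,r["xyz"]).round(4))
save("v6.png",np.hstack([cv2.resize(p[100:400,170:470],(400,400)),cv2.resize(p2[80:230,280:430],(400,400),interpolation=cv2.INTER_CUBIC)]))
E
```

```text
20.35 [0.54571528 0.05476835 0.22985205] [ 1.79872028e+02 -3.11685897e-02  9.18959788e+01] [ 5.7  5.5 14.1 98.5  0.  93.8]
plate yaw lo,hi [2.17629428 1.87490456] y at .545 0.018538338574816272 0.0955054889978133 xmin 0.4600083913402131 z 0.10527238379304371
win 162.0 0.5451 0.0508 [0.0415  0.04625] 90.0
0.96 [0.5466 0.0545 0.1577]
0.94 [0.5484 0.0533 0.107 ]
0.15 17 [[0.542, 0.0685], [0.5493, 0.0691]] [0.5452 0.0688 0.1672] 0.1653
0.17 63 [[0.5421, 0.0684], [0.5492, 0.0692]] [0.546  0.0689 0.1807] 0.1703
0.19 80 [[0.5421, 0.0683], [0.5496, 0.0691]] [0.5459 0.0687 0.201 ] 0.1909
0.21 118 [[0.5419, 0.0683], [0.5496, 0.0691]] [0.5459 0.0686 0.2204] 0.2102
0.23 148 [[0.5419, 0.0681], [0.5496, 0.0689]] [0.5459 0.0685 0.2411] 0.2302
0.25 275 [[0.5329, 0.0611], [0.5591, 0.0719]] [0.5457 0.0709 0.2665] 0.25
scene
0.15 13 [[0.5426, 0.039], [0.55, 0.0661]] [0.5478 0.0506 0.166 ] 0.1622
0.17 52 [[0.5416, 0.0379], [0.5496, 0.0677]] [0.5485 0.046  0.1808] 0.1704
0.19 53 [[0.5422, 0.0379], [0.5498, 0.0688]] [0.5482 0.0486 0.2013] 0.1903
0.21 51 [[0.5426, 0.0376], [0.5501, 0.0658]] [0.5485 0.0477 0.2215] 0.21
0.23 58 [[0.5416, 0.0376], [0.5498, 0.0681]] [0.5483 0.044  0.2399] 0.2302
0.25 38 [[0.5388, 0.0346], [0.5585, 0.0514]] [0.5495 0.0392 0.2648] 0.2512
0.54 [0.5414 0.0569 0.157 ]
0.95 [0.5441 0.0582 0.1049]
```

View pics/v6.png

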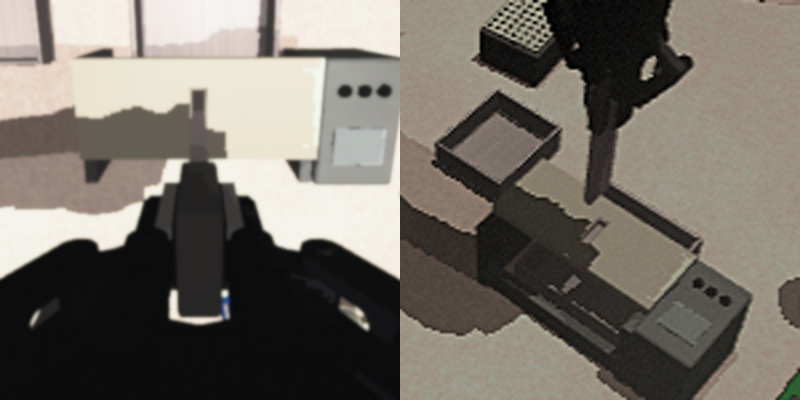

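Picture: the blade is upright above the plate, nearly in line with the slot (left panel around (198,130), right panel slot at (597,232)). I'll read the slot's side edges from both views.

```bash
python3 - <<'E'
from h import *
def prof(p,cal,xs,ys,z=.105):
    K=np.array(cal["camera_matrix"]);R=np.array(cal["R"]);t=np.array(cal["t"])
    gx,gy=np.meshgrid(xs,ys); P=np.stack([gx,gy,np.full_like(gx,z)],-1)@R.T+t; q=P@K.T; q=(q[...,:2]/q[...,2:]).astype(np.float32)
    return cv2.remap(cv2.cvtColor(p,cv2.COLOR_RGB2GRAY),q[...,0],q[...,1],cv2.INTER_LINEAR)
z=np.load("w6.npz"); xs=np.arange(.534,.561,.001)
print((xs*1000).round().astype(int))
for y in (.06,.064,.068): print("w",y,prof(z["p"],z,xs,[y])[0])
ys=np.arange(.06,.085,.001); print("wy",ys[0],prof(z["p"],z,[.546],ys)[:,0])
s=np.load("s6.npz")["p"]; c=calibration("scene")
for y in (.042,.046,.05,.06,.066): print("s",y,prof(s,c,xs,[y])[0])
ys=np.arange(.03,.085,.002); print("sy",prof(s,c,[.546],ys)[:,0])
s=np.load("scene0.npz")["p"]
for y in (.046,.055,.066): print("s0",y,prof(s,c,xs,[y])[0])
ys=np.arange(.03,.085,.002); print("s0y .030..",prof(s,c,[.546],ys)[:,0])
E
```

```text
[534 535 536 537 538 539 540 541 542 543 544 545 546 547 548 549 550 551
 552 553 554 555 556 557 558 559 560 561]
w 0.06 [158 156 155 153 154 159 155 130  96  76  71  71  71  71  72  82 108 147
 185 213 227 231 232 231 231 231 231 231]
w 0.064 [231 231 231 229 223 208 175 130  91  75  71  71  72  71  73  83 112 149
 184 213 227 231 232 232 232 231 232 232]
w 0.068 [231 231 231 229 223 205 172 125  87  75  73  72  71  71  73  86 112 142
 178 210 227 231 232 232 232 232 232 231]
wy 0.06 [ 71  71  71  72  72  72  71  71  71  75  95 137 181 211 226 231 232 232
 232 232 232 233 233 233 233 232]
s 0.042 [ 49  49  51  53  57  64  69  72  75  82  96 111 117 120 120 113 101  92
  93 105 114 117 115 122 135 126 122 128]
s 0.046 [ 51  51  52  55  60  67  71  70  71  81  98 111 114 115 113 112 112 114
 120 125 129 129 128 128 128 128 127 127]
s 0.05 [ 47  47  54  58  59  65  67  66  68  82 101 113 114 113 110 109 110 115
 121 126 128 128 127 126 125 126 126 125]
s 0.06 [ 49  56  76  93  96  88  72  72  79  94 109 116 118 115 110 107 109 117
 122 126 126 125 125 126 126 125 125 126]
s 0.066 [131 130 124 114  98  81  63  44  44  52  56  57  55  57  61  78  99 120
 128 127 127 126 126 126 125 125 125 125]
sy [ 51  51  48  47  79 121 117 118 114 116 114 115 114 116 116 118 115  87
  55  47  62  93 117 128 127 127 127 126]
s0 0.046 [152 153 148 141 130 107  83  69  72  92 119 138 143 144 140 135 132 131
 134 140 146 149 148 148 148 148 147 145]
s0 0.055 [150 148 144 136 121  99  80  71  82 109 140 147 148 145 139 134 135 138
 144 148 150 149 148 148 148 147 147 147]
s0 0.066 [151 151 144 132 113  93  72  50  38  36  35  34  34  43  58  83 111 141
 154 152 151 148 147 147 147 147 147 147]
s0y .030.. [146 147 149 148 147 148 142 148 143 149 145 148 148 152 135  87  54  42
  34  47  71 109 137 150 149 148 149 148]
```

>>> servo_tool --moves '[[[0, 0, 0], [0.0014, 0, 0.01], 0], [[0, 0, 0], [0, 0, 0.02], 0], [[0, 0, 0], [0, 0, 0.016], 0], [[0, 0, 0], [0, 0, 0], 0], [[0, 0, 0], [0, 0, 0], 0], [[0, 0, 0], [0, 0, 0], 0]]'

```text
time: 21.25
ee_pos: [0.5463, 0.0568, 0.1844]
tcp_rot: [179.8, -0.0, 91.9]
wrist_force: [-0.5, 0.8, -1.4]
opening: 0.0131
grasp_force: 58.7
```

```bash
python3 - <<'E'
from h import *
o=get_obs(); print(o["time"],o["ee_pos"],o["tcp_rot"],o["wrist_force"])
cal=calibration("wrist"); p,d=camera("wrist"); X,v,u=cloud(cal,d); plate(X)
k=(abs(X[:,0]-.546)<.02)&(abs(X[:,1]-.068)<.01)&(X[:,2]>.118)&(X[:,2]<.19)
print("blade",np.percentile(X[k],[2,98],axis=0).round(4),np.median(X[k],0))
p2,d2=camera("scene")
a=cv2.resize(p[100:250,245:395],(400,400),interpolation=cv2.INTER_CUBIC)
save("v7.png",np.hstack([a,cv2.resize(p2[120:220,310:410],(400,400),interpolation=cv2.INTER_CUBIC)]))
E
```

```text
21.25 [0.54628656 0.05681718 0.18437855] [ 1.79811216e+02 -4.63679830e-02  9.18546178e+01] [-0.51209097  0.76605254 -1.44804382]
plate yaw lo,hi [2.49579599 1.95892866] y at .545 0.02025666527735294 0.0954903523745597 xmin 0.4600029364609411 z 0.10526336087830569
blade [[0.5426 0.0702 0.1214]
 [0.5502 0.0712 0.1887]] [0.54646441 0.07078413 0.16318654]
```

View pics/v7.png

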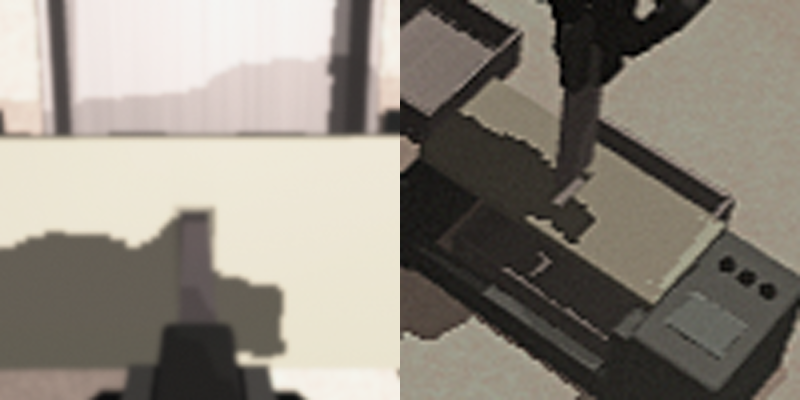

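>>> servo_tool --moves '[[[0, 0, 0], [-0.0006, -0.0004, 0.004], 0], [[0, 0, 0], [0, 0, 0.004], 0], [[0, 0, 0], [0, 0, 0.004], 0], [[0, 0, 0], [0, 0, 0.002], 0], [[0, 0, 0], [0, 0, 0], 0]]'

```text
time: 21.85
ee_pos: [0.5455, 0.0562, 0.169]
tcp_rot: [179.9, -0.0, 91.9]
wrist_force: [-1.0, 0.2, -0.7]
opening: 0.0134
grasp_force: 58.7
```

>>> servo_tool --moves '[[[0, 0, 0], [0, 0, 0.004], 0], [[0, 0, 0], [0, 0, 0.004], 0], [[0, 0, 0], [0, 0, 0.004], 0], [[0, 0, 0], [0, 0, 0], 0]]'

```text
time: 22.25
ee_pos: [0.5454, 0.0562, 0.1567]
tcp_rot: [179.9, -0.0, 91.9]
wrist_force: [0.0, 0.2, -1.1]
opening: 0.0133
grasp_force: 58.7
```

>>> servo_tool --moves '[[[0, 0, 0], [0, 0, 0.007], 0], [[0, 0, 0], [0, 0, 0.007], 0], [[0, 0, 0], [0, 0, 0.007], 0], [[0, 0, 0], [0, 0, 0.007], 0], [[0, 0, 0], [0, 0, 0.007], 0], [[0, 0, 0], [0, 0, 0.007], 0], [[0, 0, 0], [0, 0, 0.007], 0], [[0, 0, 0], [0, 0, 0.005], 0], [[0, 0, 0], [0, 0, 0], 0], [[0, 0, 0], [0, 0, 0], 0], [[0, 0, 0], [0, 0, 0], 0]]'

```text
time: 23.35
ee_pos: [0.546, 0.0562, 0.1039]
tcp_rot: [179.8, -0.0, 91.9]
wrist_force: [0.3, 0.0, -0.8]
opening: 0.0134
grasp_force: 58.7
```

```bash
python3 - <<'E'
from h import *
o=get_obs(); print(o["time"],o["ee_pos"],o["tcp_rot"],o["wrist_force"],o["grasp_force"],abs(o["qd"]).max())
cal=calibration("wrist"); p,d=camera("wrist"); X,v,u=cloud(cal,d)
q=X[(X[:,2]>.045)&(X[:,2]<.053)&(X[:,1]>.14)&(X[:,1]<.18)&(abs(X[:,0]-.548)<.09)]
if len(q)>9: print("tray +y",np.percentile(q,[1,99],axis=0).round(4))
p2,d2=camera("scene"); c2=calibration("scene")
for n in ("paddle","tray"):
  for r in mark_of(n,"scene")[:1]: print(n,r["score"],w(c2,r["xyz"]).round(4))
save("v8.png",np.hstack([cv2.resize(p[80:300,210:430],(400,400)),cv2.resize(p2[110:230,300:420],(400,400),interpolation=cv2.INTER_CUBIC)]))
E
```

```text
23.35 [0.54600888 0.05624988 0.10388943] [ 1.79843827e+02 -4.31637223e-02  9.18561554e+01] [ 0.28448565  0.03925817 -0.77490834] 58.68425488471985 0.06875238325656269
tray +y [[0.4847 0.1407 0.0455]
 [0.6129 0.1583 0.0518]]
paddle 0.66 [0.543  0.0567 0.0382]
tray 0.93 [0.5482 0.086  0.0035]
```

View pics/v8.png

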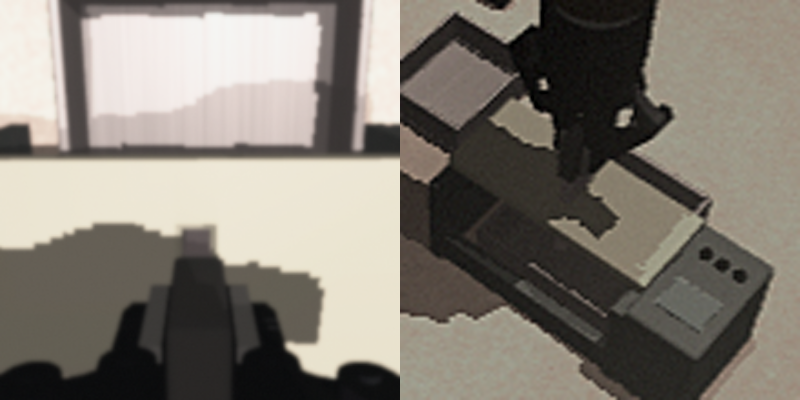

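The blade is through the slot with its tip at about 0.033 m and no contact force. The tray is home and the handle is clear above the plate.

```bash
python3 -c "
from workcell import *
print(job_done())"
```

```text
the job is handed in; nothing more can be done
None
```

I handed the job in at about 23 s of the 67 s allowed; no verdict came back. By my measurements the tray is home against the stop bar, and the paddle is held steady and upright in the window, its tip about 33 mm above the bench, with no contact force seen.

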